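# Lift a degreased bearing from its drawer with the tongs

### The job

The ball bearings in the little bench chest are degreased and must not be touched by your fingers. Pull the chest's top drawer fully open, then take the spring tongs from the wooden block, squeeze them on the larger of the two bearings and lift it out of the drawer. Finish still holding it in the tongs, still and well clear above the top of the chest, ready for inspection; leave the drawer open with the small bearing in it, and everything else on the bench where it is.

Things in the scene. Friction and masses are not known exactly. Their poses are not given: they have to be found in the camera images.
- chest: Low brown wooden bench chest with steel corner caps, 180 deep (x) x 250 wide (y) x 105 mm high, two drawers one above the other; stands fixed, turned up to 0.18 rad. Origin: centre of its underside; its own -x points out of the front, towards the robot; front face 90 mm from the origin.
- top_drawer (a joint): Opening of the top drawer, m: 0 shut (starts shut or up to 0.01 ajar), 0.12 fully open (stop). Slides along the chest's -x, about 1.5 N friction, stays where left. Inside, from 6 mm behind its front board, are two compartments side by side, each 89 mm deep (x) and 103 mm wide (y), parted by a 5 mm wall; outer walls rise 29 mm, partitions 22 mm above the floor.
- drawer_handle (a point): Middle of the straight part (84 mm long, parallel to the chest's y) of the top drawer's steel bow handle, a 9 mm round bar whose axis is 38 mm in front of the drawer front and 30 mm below the chest's top. It moves with the drawer. The same handle on the lower drawer is 48 mm below it.
- drawer_floor (a point): On the floor of the top drawer, midway along the wall between the two front compartments (the compartments' centres lie 54 mm to either side along y); moves with the drawer. The floor is 59 mm above the bench.
- large_bearing: The larger ball bearing: steel ring 35 mm in outer diameter, 11 mm thick, 30 to 65 g, lying flat in one of the two front compartments (either one), somewhere near its middle. Origin: centre of its underside.
- small_bearing: The smaller ball bearing, 26 mm in diameter, 8 mm thick, lying flat in the other front compartment. Stays in the drawer. Origin: centre of its underside.
- tool_block: Pale wooden block, 52 (x) x 150 (y) x 50 mm high, fixed to the bench left or right of the chest; holds the tongs and three drills that stand up to 40 mm above it at its +y end. Origin: centre of its underside.
- block_slot (a point): Centre of the mouth of the slot in the block's top where the tongs stand; the slot is 14.5 mm (x) by 67 mm (y) and 40 mm deep.
- tongs: Steel spring tongs of scissor kind, 156 mm long, 130 g, standing upright in the slot, jaws down. Origin: on the rivet, 76 mm above the jaw tips; z runs up through the handles; handles and jaws open and close along y. (The frame is fixed to one arm, which leans 0.1 rad when the tongs are closed on the large bearing.)
- tongs_lever (a joint): Angle by which the tongs are squeezed, rad: 0 open, 0.21 closed on the large bearing, 0.34 on the small one, 0.42 at the stop. Squeezing the handles closes the jaws; a spring reopens them: it pushes each handle outward with 5 N when open, 7 N at 0.21. About three quarters of any further grip force reach the jaws.
- jar_screws: Glass jar with a lid, 67 mm in diameter, 95 mm high, on the other side of the chest from the block; bystander.
- driver_wood: Wooden-handled screwdriver, 190 mm long, lying in front of the chest, partly under where the drawer opens; bystander.
- pliers_red: Pliers, 167 mm long, lying in front of the chest, partly under where the drawer opens; bystander.
- marker_pen: Fat marker, 112 mm long, 18 mm thick, lying in front of the chest; bystander.
- black_tape: Roll of tape, 64 mm in diameter, 19 mm high, lying on the rear half of the chest's top; bystander.
- tongs_grip (a point): Point midway between the tongs' two handles, 55 mm above the rivet. Each handle has a black grip 14 mm wide (x), 9 mm thick and 50 mm long, from 25 mm below to 25 mm above this height. Across the outsides at this height: 55 mm open, 43 mm when closed on the large bearing (60 mm open at the very top). Squeezed by a few mm here they stay in the fingers and hang straight down.
- tongs_jaws (a point): Point midway between the jaw tips when open, 76 mm below the rivet (77 mm when closed on the large bearing). The jaws end in rubber pads 12 mm wide (x) and 26 mm high, 50 mm apart when open (63 mm over the jaws' outsides); they are parallel when 35 mm apart.

How it is judged:
By the outcome, as a careful person would: the job done as asked, in the order asked, and still so for the second after the job is handed in, while the arm keeps its last pose, push and grip.
It also fails if it takes over 58 s, if anything falls off the work surface, if the arm or the gripper's body presses on something with over 40 N, if the wrist force passes 120 N, or if a joint passes its speed limit or range.

### The arm

A 7-joint arm with a two-finger parallel gripper is mounted at the origin on a cart in front of the work surface, level with it; the furniture and walls round the work are solid. World frame = base frame: x ahead of the robot, y to its left, z up, the work surface at z = 0. Lengths are in m, angles in rad, forces in N, time in s.
With the tool pointing down it reaches from about 0.4 to 0.85 m from the base axis. Payload 10.4 kg.
Tool frame: the origin (TCP) lies at the very end of the fingers, on their centre line; the grasp point (between the pads) lies manip.hold_point_z behind it (manip.hold_point_z is the distance from the TCP to the grasp point, in m); z points along the fingers, y is the direction in which the jaws open and shut (so a half turn about z gives the same grasp; the last joint's range is limited). The gripper opens to 85 mm and grips with 20 to 120 N. Pads are 22 mm wide; open, the fingers measure 114 mm over their backs; the gripper's body (76 mm by 85 mm) begins 54 mm behind the grasp point. The pads swing forward as they close: fully open they stand 13 mm farther back than shut.
Start: joints at [-1.245, 0.332, -0.065, 1.46, 0.022, 1.35, -0.088], TCP at [0.214, 0.587, 0.231] pointing down, gripper open.
Joint ranges: [-2.6, 2.6], [-0.5, 2.12], [-1.47, 1.34], [0.16, 2.42], [-1.27, 4.41], [0.06, 2.06], [-2.6, 2.6]. Speed limits (rad/s): [2.22, 2.22, 2.79, 2.79, 3.14, 3.14, 3.14].

### API

Orientations are given as a unit quaternion [x, y, z, w].
In Python, from workcell import manip gives the robot as it stands.
- The arm moves only by the tool jog_arm, never from a script. Its arguments are lists of equal length, an entry for each row: "translation": the shift along the world's x, y, z in mm, a list of three; "turn": the turn about the world's z in degrees. In form: {"translation": [[x, y, z], ...], "turn": [turn, ...]}. A call has 1 to 12 rows; each row is the pose to reach, as a shift and turn from the pose measured when the call began; what a row does not reach only later rows make up. A row lasts 1/12 s, in which the tool goes at most 41.7 mm and 7.16 degrees, less where a joint would pass 70% of its speed; a pose out of reach is approached as far as the arm can. A call with a gripper value outside its range is refused whole. "grip" is the finger opening in mm, from 0 to 85.4, set as the call begins (left out, the last holds). The fingers move at their own pace and stop on an object; "grip_force" is the grip in N (left out, the last holds). Time passes only in rows, so rows that repeat a pose let the fingers close. It gives the time, the measured TCP pose, the force and the opening at its end, in the units of the state.
- manip.get_obs(): the state, without advancing time (a new reading comes with each control period).
- manip.camera(name): name is "side" or "top"; returns a dict with "frame" (480x640x3 uint8, red, green, blue), "mtx" (3x3 intrinsics, pixels), "k1" (the pictures are not rectified: a ray, as slopes to the right and down, at radius r is drawn at 1 + k1 r^2 times it, then the intrinsics apply), "pose" (4x4, takes a point from camera to world coordinates). Camera axes: x right, y down, z forward; pixel columns grow to the right and rows downward; lengths in m; the calibration is good to about 2 mm. A picture is of the moment at which its call begins. There is no depth.
- manip.hand_in(): hands the job in, once; it reports no verdict.
Trained networks look in a picture, given as the dict that the camera call returned (one of the last four; its "shot" number tells which), for a name from the list of things; names that differ only in an ending like _2 or _b are one class to them, and where a whole thing is asked for, a point or a joint stands for the part that bears it (a point fixed in the world has none). Each returns a list of dicts, best first, with "confidence" (0 to 1); they miss things now and then, are a little off and sometimes report something else, mostly with a low value. They report only what shows in the picture. A call takes as long as a camera call.
- manip.outline_of(picture, label): "mask" (480x640 bool, what is visible of it) and "extent" ([left, top, right, bottom] in pixels, round what is visible of it).
- manip.pinpoint(picture, label): "at" ([column, row] in pixels: a listed point, or the origin of a listed thing).
The state is a dict: "clock": time; "joint_pos": joint angles; "joint_velocities": joint speeds; "tau": joint torques, N m; "position": TCP position; "ee_rot": TCP orientation; "ft_force": force on the tool from outside, world axes, zero at the start; "torque": the same for the moment, N m; "grip_width": opening from 0.0 (shut) to 1.0 (fully open).
Only numpy, scipy, OpenCV 4.12 (cv2) and the standard library are available. Lean on these libraries where they do the work, as an engineer would, in place of code of your own. Each camera call takes 0.05 s, during which the arm holds its last target. There are 200 camera calls.

## Working session

There is one attempt and no reset: what is moved stays moved. The work goes in short steps, Python scripts to look and compute and a tool call to move; the robot and the scene stay as the last step left them, time stands still between calls to the robot, and variables do not carry over. Pictures are saved under pics/ and viewed, about 8 in all and at most 12, crops included, and the job is handed in when it is done.

Besides the shell and the picture viewer there is one more tool, called after ">>>" as name([rows], argument=value, ...), one row to a line, values as JSON. jog_arm: Moves the arm, as the interface text tells. Its arguments: {"type":"object","properties":{"translation":{"type":"array"},"turn":{"type":"array"},"grip":{"type":"number"},"grip_force":{"type":"number"}},"required":["translation","turn"]}

```bash
mkdir -p pics
cat > h.py <<'E'
import numpy as np, cv2
from workcell import manip
def ray(c,uv):
    K=np.array(c["mtx"]);p=np.array([(uv[0]-K[0,2])/K[0,0],(uv[1]-K[1,2])/K[1,1]])
    q=p.copy()
    for _ in range(30): q=p/(1+c["k1"]*(q@q))
    T=np.array(c["pose"]);d=T[:3,:3]@np.array([q[0],q[1],1]);return T[:3,3],d/np.linalg.norm(d)
def onz(c,uv,z):
    o,d=ray(c,uv);return o+d*(z-o[2])/d[2]
def tri(rs):
    A=0;b=0
    for o,d in rs:
        P=np.eye(3)-np.outer(d,d);A=A+P;b=b+P@o
    x=np.linalg.solve(A,b);return x,max(np.linalg.norm((np.eye(3)-np.outer(d,d))@(x-o)) for o,d in rs)
def proj(c,X):
    T=np.array(c["pose"]);v=T[:3,:3].T@(np.array(X)-T[:3,3]);s=v[:2]/v[2];s=s*(1+c["k1"]*(s@s));K=np.array(c["mtx"]);return [K[0,0]*s[0]+K[0,2],K[1,1]*s[1]+K[1,2]]
def save(c,n): cv2.imwrite("pics/"+n+".png",cv2.cvtColor(c["frame"],cv2.COLOR_RGB2BGR))
def find(cs,labels):
    np.set_printoptions(precision=4,suppress=True)
    for l in labels:
        rs=[];s=l
        for c in cs:
            r=manip.pinpoint(c,l)
            if r: rs.append(ray(c,r[0]["at"]));s+=" %s %.2f"%(np.round(r[0]["at"],1),r[0]["confidence"])
            else: s+=" none"
        if len(rs)==2: s+=" -> %s err %.4f"%tri(rs)
        print(s)
E
python3 - <<'E'
from h import *
a=manip.camera("top");b=manip.camera("side");save(a,"t0");save(b,"s0")
print(manip.hold_point_z, manip.get_obs())
for c in(a,b): print(np.array(c["pose"])[:3,3], c["mtx"])
find([a,b],["chest","drawer_handle","tool_block","block_slot","tongs","tongs_grip","tongs_jaws","jar_screws","driver_wood","pliers_red","marker_pen","black_tape"])
cv2.imwrite("pics/both0.png",cv2.resize(np.vstack([cv2.imread("pics/t0.png"),cv2.imread("pics/s0.png")]),None,fx=.62,fy=.62))
E
```

```text
0.0187 {'clock': 0.1, 'joint_pos': array([-1.24462064,  0.33280995, -0.064688  ,  1.46083313,  0.02158708,
        1.34991654, -0.08847305]), 'joint_velocities': array([ 0.0013837 , -0.00227348,  0.00149417, -0.00285214, -0.00089574,
        0.0006592 , -0.00067947]), 'tau': array([ 2.57357060e-03, -6.26745272e+01,  5.02260821e-02, -3.92427993e+01,
        1.64392259e-02,  7.02505160e-03,  1.23315945e-05]), 'position': array([0.21348442, 0.5870565 , 0.23060622]), 'ee_rot': array([ 1.73489766e-01,  9.84835467e-01, -6.30227112e-04, -8.63356391e-05]), 'ft_force': array([0.15181694, 0.24536006, 0.18383734]), 'torque': array([-0.06054381, -0.01173128, -0.00855515]), 'grip_width': 0.9982566936354068}
[0.37493014 0.00390821 1.09477612] [[490.04090921   0.         321.36444377]
 [  0.         490.04090921 234.27340533]
 [  0.           0.           1.        ]]
[ 0.16719441 -1.12441079  1.03486597] [[589.5031571    0.         316.94835768]
 [  0.         589.5031571  238.97007496]
 [  0.           0.           1.        ]]
chest [284.9 217.7] 0.73 [337.2 245.2] 0.75 -> [0.6657 0.0483 0.0081]
[... 217 characters left out ...]
[248.9 191.7] 0.72 -> [0.4995 0.3538 0.0364] err 0.0034
tongs [145.6 307.8] 0.90 none
tongs_grip [134.9 305.5] 0.65 [248.5 163.5] 0.54 -> [0.5012 0.3515 0.1364] err 0.0011
tongs_jaws [161.1 313.3] 0.96 [251.3 198.8] 0.74 -> [0.4942 0.3381 0.0202] err 0.0036
jar_screws [414.3 311.5] 0.64 [325.5 369.5] 0.90 -> [ 0.4662 -0.2437 -0.1157] err 0.0441
driver_wood [341.7 304.3] 0.66 [274.1 286.1] 0.76 -> [ 0.4519 -0.0512  0.0112] err 0.0040
pliers_red [248.5 315.6] 0.74 [257.4 242.3] 0.55 -> [ 0.4618  0.1552 -0.0034] err 0.0007
marker_pen [418.2 309. ] 0.94 [284.3 339. ] 0.74 -> [ 0.4212 -0.2187 -0.003 ] err 0.0021
black_tape [279.7 185.3] 0.92 [351.2 214.8] 0.67 -> [0.7081 0.0472 0.1034] err 0.0069
```

View pics/t0.png

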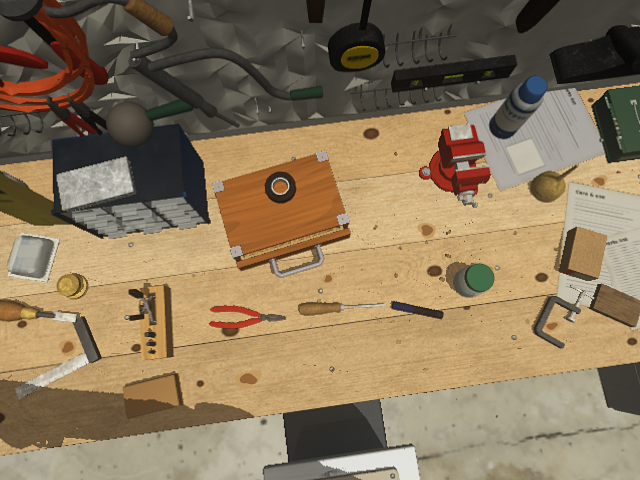

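View pics/s0.png

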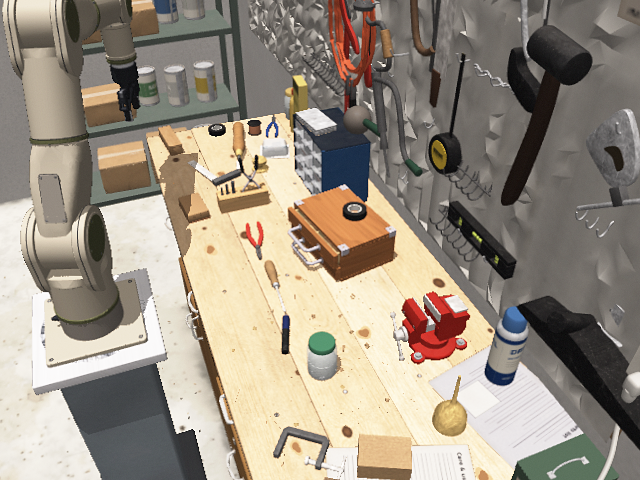

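Top picture: chest at about (283,210) with the drawer slightly ajar and its handle at (299,263). The block is at (155,320), its long axis running along world x, with the tongs at (148,303) and the drills at the near end, around (150,345). In the side picture, pliers, driver, marker and jar lie in front of the chest. Next I get the yaws.

Run:
```python
from h import *
a=manip.camera("top");b=manip.camera("side")
def poly(c,l,n=4):
    m=manip.outline_of(c,l)[0]["mask"].astype(np.uint8)
    k,_=cv2.findContours(m,0,2);k=max(k,key=cv2.contourArea);return cv2.approxPolyDP(cv2.convexHull(k),4,True)[:,0]
for l,z in(("chest",.105),("tool_block",.05)):
    print(l)
    for p in poly(a,l): print(p,onz(a,p,z)[:2])
m=manip.outline_of(a,"drawer_handle")
for r in m[:2]: print("handle",r["confidence"],r["extent"])
ims=[]
for c,(x,y,w,h) in((a,(120,270,70,100)),(b,(205,140,80,80)),(a,(205,140,160,145))):
    im=cv2.cvtColor(c["frame"],cv2.COLOR_RGB2BGR)[y:y+h,x:x+w];ims.append(cv2.resize(im,(int(w*400/h),400),interpolation=cv2.INTER_CUBIC)[:,:])
im=np.hstack(ims);print(im.shape);cv2.imwrite("pics/crop1.png",cv2.resize(im,None,fx=min(1,800/im.shape[1]),fy=min(1,800/im.shape[1])))
```

```text
chest
[325 151] [ 0.77814975 -0.05989514]
[349 236] [ 0.58560896 -0.0827736 ]
[319 265] [ 0.53413338 -0.01294985]
[280 277] [0.52073069 0.06886401]
[239 269] [0.54861498 0.1496038 ]
[213 183] [0.73942105 0.18537786]
tool_block
[165 286] [0.5438032  0.31748378]
[171 298] [0.51654893 0.30664597]
[173 355] [0.39872629 0.3107673 ]
[142 359] [0.39971274 0.37444837]
[139 289] [0.54512064 0.3725504 ]
handle 0.87 [233.6, 226.3, 352.0, 275.5]
handle 0.19 [126.8, 290.5, 154.5, 322.4]
(400, 1121, 3)
```

View pics/crop1.png

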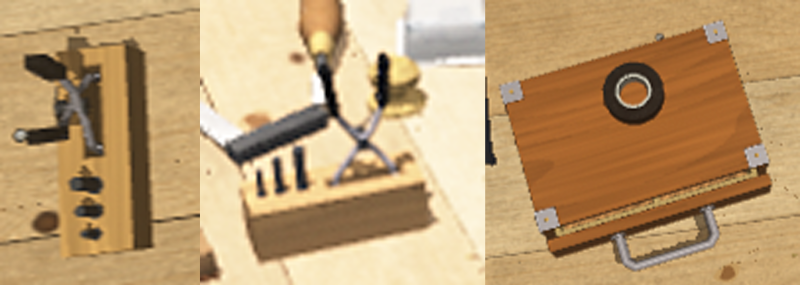

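Run:
```python
from h import *
a=manip.camera("top");b=manip.camera("side")
f=lambda P,z:np.array([onz(a,p,z)[:2] for p in P])
C=f([(212.5,183.2),(325.7,151.2),(348.6,222.5),(233.5,257.5)],.105)
B=f([(141.7,359.3),(143.3,285.8),(164.5,285.8),(165.5,357.6)],.05)
for n,Q in(("chest",C),("block",B)):
    print(n,Q.round(4).tolist(),"centre",Q.mean(0))
    for i in range(4):
        d=Q[(i+1)%4]-Q[i];print(" ",np.linalg.norm(d),np.degrees(np.arctan2(d[1],d[0])))
find([a,b],["drawer_handle","block_slot","tongs_grip","tongs"])
r=manip.pinpoint(a,"drawer_handle")[0]["at"];print(onz(a,r,.075))
r=manip.pinpoint(a,"block_slot")[0]["at"];print(onz(a,r,.05))
r=manip.pinpoint(a,"tongs_grip")[0]["at"];print(onz(a,r,.141))
# grip tops from crop in top and side
for z in(.166,): print([onz(a,p,z)[:2].round(4).tolist() for p in((134,293),(127,317.5))])
for z in(.166,): print([onz(b,p,z)[:2].round(4).tolist() for p in((241,158),(256.5,155.5))])
```

```text
chest [[0.7391, 0.1865], [0.7775, -0.0613], [0.6142, -0.0863], [0.5738, 0.1583]] centre [0.67616193 0.04929563]
  0.25074177025667754 -81.19938579660284
  0.1651889950152109 -171.30435139679494
  0.24793982156238487 99.36692443818377
  0.1676581207634709 9.658908252998145
block [[0.3992, 0.3751], [0.5507, 0.3631], [0.5444, 0.3185], [0.3957, 0.3264]] centre [0.47248773 0.34578675]
  0.15194703860963513 -4.517568437517493
  0.04505848467587625 -98.03256205034396
  0.14889221604227082 176.95258190582342
  0.0487949146575278 85.88320660064815
drawer_handle [298.6 269. ] 0.79 [295.2 244.5] 0.78 -> [0.5368 0.0309 0.0607] err 0.0020
block_slot [152.9 308.9] 0.58 [249.  191.6] 0.83 -> [0.4979 0.3498 0.0394] err 0.0024
tongs_grip [135.5 304.7] 0.63 [250.1 160.5] 0.68 -> [0.5031 0.3453 0.1493] err 0.0033
tongs [143.5 309. ] 0.65 [250.4 180.6] 0.75 -> [0.5016 0.3571 0.0729] err 0.0029
[0.5365 0.0301 0.075 ]
[0.499 0.346 0.05 ]
[0.5009 0.3488 0.141 ]
[[0.52, 0.3414], [0.4761, 0.3567]]
[[0.4792, 0.3407], [0.525, 0.3377]]
```

>>> jog_arm([
  [321,-559,0],
  [321,-559,0],
  [321,-559,0],
  [321,-559,0],
  [321,-559,0],
  [321,-559,0],
  [321,-559,0],
  [321,-559,0],
  [321,-559,0],
  [321,-559,0],
  [321,-559,0],
  [321,-559,0],
], turn=[-61,-61,-61,-61,-61,-61,-61,-61,-61,-61,-61,-61], grip=34, grip_force=40)

```text
clock: 3.2
position: [0.4632, 0.1518, 0.2317]
ee_rot: [0.649, 0.761, 0.001, 0.0]
ft_force: [0.8, 1.5, 0.3]
grip_width: 0.399
```

>>> jog_arm([
  [71,-124,0],
  [71,-124,0],
  [71,-124,0],
  [71,-124,0],
  [71,-124,-60],
  [71,-124,-90],
  [71,-124,-90],
], turn=[0,0,0,0,0,0,0])

```text
clock: 3.78
position: [0.5309, 0.0271, 0.1361]
ee_rot: [0.65, 0.76, -0.003, -0.002]
ft_force: [-2.1, 0.2, -1.7]
grip_width: 0.394
```

Run:
```python
from h import *
a=manip.camera("top");b=manip.camera("side")
p=manip.get_obs()["position"];print(p,[proj(c,p) for c in(a,b)])
A=cv2.cvtColor(a["frame"],cv2.COLOR_RGB2BGR)[140:300,200:370];B=cv2.cvtColor(b["frame"],cv2.COLOR_RGB2BGR)[140:300,210:380]
im=cv2.resize(np.hstack([A,B]),(800,376),interpolation=cv2.INTER_CUBIC);cv2.imwrite("pics/h1.png",im)
```

```text
[0.53306306 0.02783972 0.14081632] [[np.float64(298.44518775819995), np.float64(265.46840867381627)], [np.float64(293.9952015426243), np.float64(220.8377154851954)]]
```

View pics/h1.png

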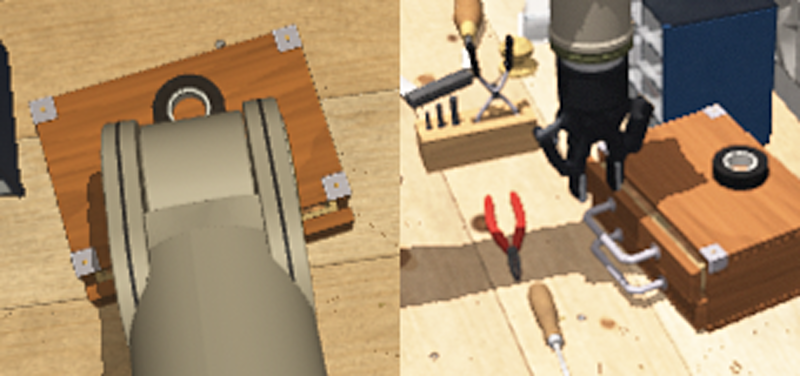

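The side view (right half) shows the open fingers above the handle, the inner finger between bar and drawer front. The bar runs roughly from (600,210) to (650,255) in the crop. I check the numbers.

Run:
```python
from h import *
b=manip.camera("side")
for u,v in((605,208),(640,258),(625,232)): print(onz(b,(210+(u-400)/2.353,140+v/2.35),.075))
print(proj(b,(.5345,.028,.075)))
r=manip.pinpoint(b,"drawer_handle");print([(x["at"],onz(b,x["at"],.075)) for x in r[:2]], manip.get_obs()["position"])
```

```text
[0.55655406 0.07680753 0.075     ]
[ 0.56242672 -0.02231804  0.075     ]
[0.56277368 0.02678221 0.075     ]
[np.float64(295.3089267627621), np.float64(240.89084847995767)]
[([293.4, 242.6], array([0.52751331, 0.02303951, 0.075     ]))] [0.53527968 0.02819889 0.14388336]
```

Run:
```python
from h import *
b=manip.camera("side")
im=cv2.resize(cv2.cvtColor(b["frame"],cv2.COLOR_RGB2BGR)[185:280,265:365],None,fx=6,fy=6,interpolation=cv2.INTER_CUBIC)
for X in((.5345,.028,.075),(.5345-.0066,.028+.0415,.075),(.5345+.0066,.028-.0415,.075),manip.get_obs()["position"]):
    p=proj(b,X);cv2.circle(im,(int((p[0]-264.5)*6),int((p[1]-184.5)*6)),3,(0,0,255),-1)
cv2.imwrite("pics/h2.png",im)
```

```text
(no output)
```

View pics/h2.png

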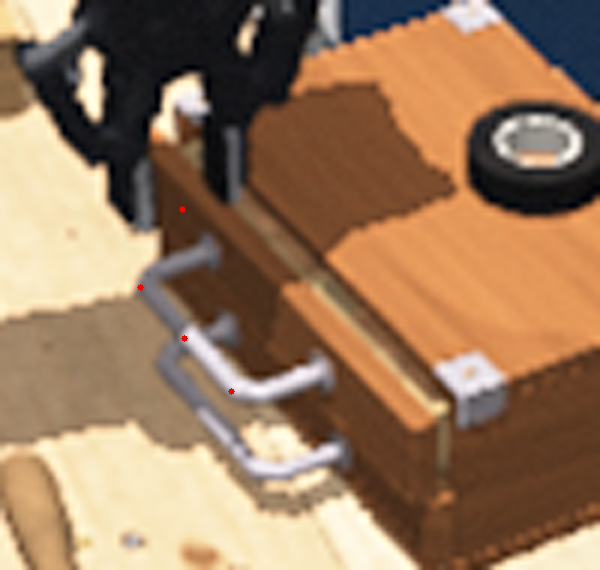

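The projected handle points sit on the upper bar to within about 2 mm, and the fingers straddle it. Going down and gripping.

>>> jog_arm([
  [0,0,-25],
  [0,0,-50],
  [0,0,-75],
  [0,0,-86],
  [0,0,-86],
  [0,0,-86],
], turn=[0,0,0,0,0,0])

```text
clock: 4.53
position: [0.5365, 0.0284, 0.0597]
ee_rot: [0.649, 0.761, 0.002, 0.001]
ft_force: [0.2, 0.0, 0.7]
grip_width: 0.4
```

>>> jog_arm([
  [0,0,0],
  [0,0,0],
  [0,0,0],
  [0,0,0],
  [0,0,0],
  [0,0,0],
], turn=[0,0,0,0,0,0], grip=0)

```text
clock: 5.03
position: [0.538, 0.0287, 0.0617]
ee_rot: [0.649, 0.761, 0.004, 0.002]
ft_force: [-1.7, 0.2, 8.2]
grip_width: 0.083
```

>>> jog_arm([
  [-8,-1,0],
  [-18,-3,0],
  [-28,-4,0],
  [-38,-6,0],
  [-48,-8,0],
  [-58,-9,0],
  [-68,-11,0],
  [-78,-12,0],
  [-88,-14,0],
  [-96,-15,0],
  [-102,-16,0],
  [-102,-16,0],
], turn=[0,0,0,0,0,0,0,0,0,0,0,0])

```text
clock: 6.03
position: [0.4344, 0.0116, 0.0618]
ee_rot: [0.649, 0.76, 0.003, 0.002]
ft_force: [-0.4, -6.6, -4.2]
grip_width: 0.083
```

>>> jog_arm([
  [-4,-1,0],
  [-8,-1,0],
  [-11,-2,0],
  [-13,-2,0],
  [-15,-2,0],
  [-17,-3,0],
  [-18,-3,0],
  [-18,-3,0],
], turn=[0,0,0,0,0,0,0,0])

```text
clock: 6.7
position: [0.427, 0.0107, 0.0646]
ee_rot: [0.649, 0.761, 0.013, 0.011]
ft_force: [54.8, 6.0, -50.6]
grip_width: 0.08
```

>>> jog_arm([
  [0,0,-2],
  [0,0,-2],
  [0,0,-2],
], turn=[0,0,0])

```text
clock: 6.95
position: [0.4294, 0.0112, 0.0646]
ee_rot: [0.649, 0.761, 0.015, 0.012]
ft_force: [1.5, -2.2, 11.4]
grip_width: 0.084
```

>>> jog_arm([
  [0,0,0],
  [0,0,0],
  [0,0,0],
  [0,0,0],
], turn=[0,0,0,0], grip=30)

```text
clock: 7.28
position: [0.429, 0.0114, 0.0646]
ee_rot: [0.649, 0.761, 0.015, 0.012]
ft_force: [-0.1, 1.0, -0.1]
grip_width: 0.353
```

>>> jog_arm([
  [0,0,20],
  [0,0,50],
  [0,0,90],
  [0,0,130],
  [0,0,170],
  [0,0,200],
  [0,0,200],
], turn=[0,0,0,0,0,0,0])

```text
clock: 7.87
position: [0.4311, 0.0118, 0.2705]
ee_rot: [0.649, 0.761, 0.018, 0.014]
ft_force: [-0.8, 0.4, 0.4]
grip_width: 0.349
```

Run:
```python
from h import *
a=manip.camera("top");b=manip.camera("side")
find([a,b],["tongs_grip","block_slot"])
th=np.radians(-3.7);d=np.array([np.cos(th),np.sin(th),0]);c0=np.array([.501,.348,0])
ims=[]
for c,(x,y,w,h) in((a,(115,270,65,100)),(b,(200,135,85,85))):
    s=580/h;im=cv2.resize(cv2.cvtColor(c["frame"],cv2.COLOR_RGB2BGR)[y:y+h,x:x+w],None,fx=s,fy=s,interpolation=cv2.INTER_CUBIC)
    P=[c0+d*k+np.array([0,0,z]) for k,z in((.0275,.141),(-.0275,.141),(.03,.166),(-.03,.166),(0,.086),(.0335,.05),(-.0335,.05))]
    for q in P:
        p=proj(c,q);cv2.circle(im,(int((p[0]-x+.5)*s),int((p[1]-y+.5)*s)),3,(0,0,255),-1)
    ims.append(im)
m=min(i.shape[0] for i in ims);im=np.hstack([i[:m] for i in ims]);im=cv2.resize(im,None,fx=800/im.shape[1],fy=800/im.shape[1]);print(im.shape);cv2.imwrite("pics/tg.png",im)
```

```text
tongs_grip [135.7 304.6] 0.82 [247.9 161.2] 0.62 -> [0.5    0.346  0.1478] err 0.0002
block_slot [153.1 309.5] 0.69 [249.1 187.7] 0.86 -> [0.4961 0.3432 0.0578] err 0.0006
(485, 800, 3)
```

View pics/tg.png

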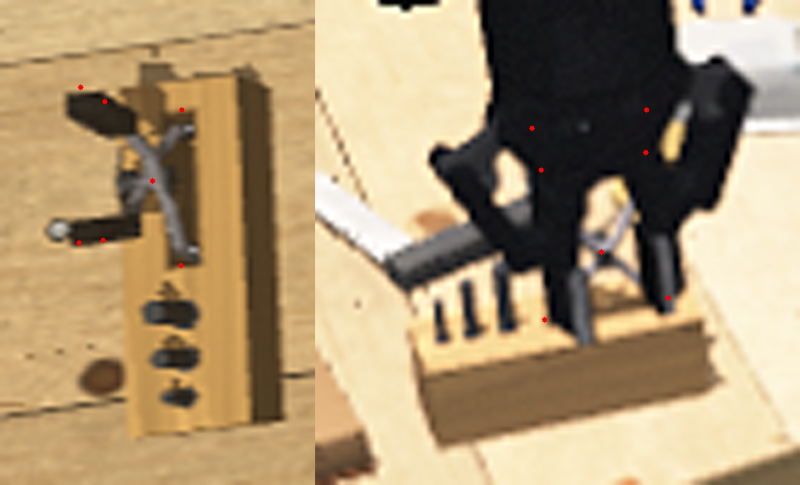

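The overlay matches the tongs and slot to within about 2 mm, so I take the tongs centre as (0.500, 0.348) at −3.8°. Moving above it, then looking at the drawer.

>>> jog_arm([
  [69,336,0],
  [69,336,0],
  [69,336,0],
  [69,336,0],
  [69,336,0],
  [69,336,0],
  [69,336,0],
  [69,336,0],
  [69,336,0],
  [69,336,0],
  [69,336,0],
  [69,336,0],
], turn=[-13,-13,-13,-13,-13,-13,-13,-13,-13,-13,-13,-13], grip=85)

```text
clock: 9.17
position: [0.4975, 0.3458, 0.2626]
ee_rot: [0.731, 0.682, 0.011, 0.013]
ft_force: [-0.2, -0.7, -0.2]
grip_width: 0.995
```

Run:
```python
from h import *
a=manip.camera("top");b=manip.camera("side");o=manip.get_obs()
q=o["ee_rot"];print(o["position"],q,"ytool",2*np.degrees(np.arctan2(q[1],q[0]))-90)
find([a,b],["large_bearing","small_bearing","drawer_floor","drawer_handle","tongs_grip"])
for l in("large_bearing","small_bearing"):
    for c in(a,b):
        r=manip.outline_of(c,l)
        if r: e=r[0]["extent"];u=[(e[0]+e[2])/2,(e[1]+e[3])/2];print(l,r[0]["confidence"],np.round(e,1),onz(c,u,.0645 if l[0]=="l" else .063))
ims=[]
for c,(x,y,w,h) in((a,(225,200,140,105)),(b,(240,195,100,75))):
    s=400/w;ims.append(cv2.resize(cv2.cvtColor(c["frame"],cv2.COLOR_RGB2BGR)[y:y+h,x:x+w],None,fx=s,fy=s,interpolation=cv2.INTER_CUBIC))
B=cv2.cvtColor(b["frame"],cv2.COLOR_RGB2BGR)[100:220,180:340];B=cv2.resize(B,(400,300),interpolation=cv2.INTER_CUBIC)
A=cv2.cvtColor(a["frame"],cv2.COLOR_RGB2BGR)[240:360,90:250];A=cv2.resize(A,(400,300),interpolation=cv2.INTER_CUBIC)
cv2.imwrite("pics/dr.png",np.vstack([np.hstack(ims)[:300],np.hstack([A,B])]))
```

```text
[0.49762604 0.34575113 0.26335953] [0.73118335 0.68194724 0.01220112 0.01303849] ytool -3.9909697278007457
large_bearing [331.7 264.3] 0.76 [308.2 259.9] 0.55 -> [ 0.5418 -0.0413  0.0614] err 0.0029
small_bearing [276.  277.1] 0.68 [289.6 231.1] 0.47 -> [0.5311 0.0786 0.0709] err 0.0044
drawer_floor [300.5 272.7] 0.75 [293.1 245.4] 0.95 -> [0.529  0.0277 0.062 ] err 0.0011
drawer_handle [316.3 320.7] 0.98 [258.6 254.2] 0.96 -> [0.4269 0.0076 0.0777] err 0.0017
tongs_grip [136.4 303.3] 0.77 [249.7 158.9] 0.75 -> [0.5028 0.3407 0.1575] err 0.0017
large_bearing 0.56 [321.8 255.9 338.4 272.6] [ 0.539  -0.0372  0.0645]
small_bearing 0.74 [300.1 299.7 383.8 315.5] [ 0.4452 -0.0487  0.063 ]
```

View pics/dr.png

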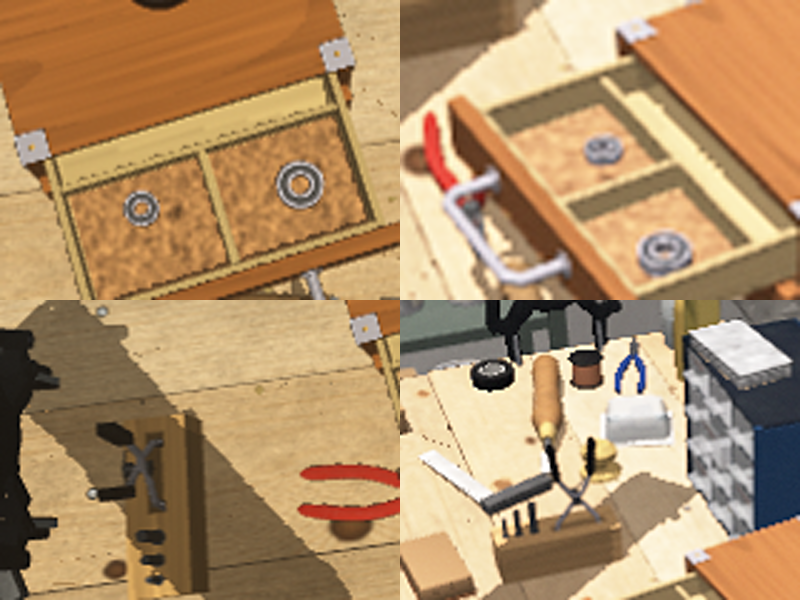

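The drawer is fully open. In the top crop the large bearing is at (299,184), in the right (−y) compartment, and the small one is at (141,208) on the left. The tongs still stand in the block. Going down on the tongs.

>>> jog_arm([
  [3,1,-20],
  [3,1,-50],
  [3,1,-85],
  [3,1,-115],
  [3,1,-135],
  [3,1,-145],
  [3,1,-145],
  [3,1,-145],
], turn=[0,0,0,0,0,0,0,0])

```text
clock: 10.63
position: [0.5006, 0.3485, 0.119]
ee_rot: [0.73, 0.683, 0.012, 0.013]
ft_force: [-0.2, 0.7, 0.0]
grip_width: 0.992
```

>>> jog_arm([
  [0,0,0],
  [0,0,0],
  [0,0,0],
  [0,0,0],
  [0,0,0],
  [0,0,0],
], turn=[0,0,0,0,0,0], grip=50, grip_force=40)

```text
clock: 11.13
position: [0.5025, 0.3499, 0.1223]
ee_rot: [0.73, 0.683, 0.016, 0.013]
ft_force: [-0.4, -0.5, 11.4]
grip_width: 0.588
```

Run:
```python
from h import *
a=manip.camera("top");b=manip.camera("side");o=manip.get_obs();print(o["position"],o["ee_rot"],o["ft_force"],o["grip_width"]*85.4)
x,err=tri([ray(a,(329.7,264.4)),ray(b,(306,257.5))]);print("large",x,err,onz(a,(329.7,264.4),.067),onz(b,(306,257.5),.067))
find([a,b],["large_bearing"])
B=cv2.cvtColor(b["frame"],cv2.COLOR_RGB2BGR)[120:210,200:300];B=cv2.resize(B,None,fx=4,fy=4,interpolation=cv2.INTER_CUBIC)
A=cv2.cvtColor(a["frame"],cv2.COLOR_RGB2BGR)[270:360,90:190];A=cv2.resize(A,None,fx=4,fy=4,interpolation=cv2.INTER_CUBIC)
cv2.imwrite("pics/g.png",np.hstack([A,B]))
```

```text
[0.50244191 0.34991559 0.12228168] [0.73050758 0.68260287 0.01552334 0.0130775 ] [-0.19111733  0.27836354 12.04327874] 50.524413399222624
large [ 0.53954544 -0.03647916  0.06687061] 0.0011602619547205588 [ 0.53837122 -0.03624755  0.067     ] [ 0.54069165 -0.03663333  0.067     ]
large_bearing [327.9 263.2] 0.57 [307.1 258.7] 0.50 -> [ 0.5437 -0.0333  0.0591] err 0.0010
```

View pics/g.png

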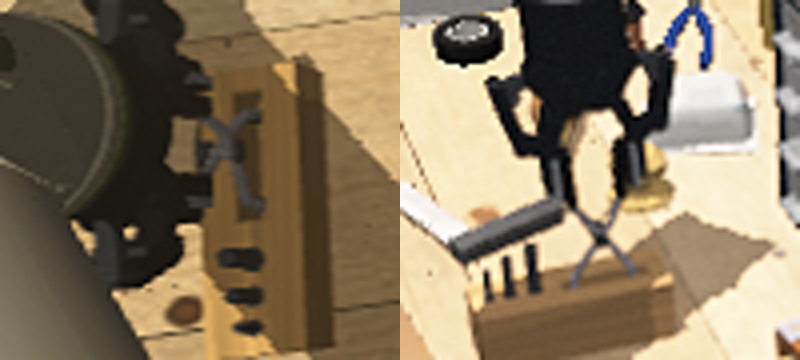

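The fingers hold both black grips at 50.5 mm and the tongs are still in the slot. Lifting straight up.

>>> jog_arm([
  [0,0,8],
  [0,0,18],
  [0,0,30],
  [0,0,45],
  [0,0,65],
  [0,0,90],
  [0,0,115],
  [0,0,140],
  [0,0,160],
  [0,0,170],
  [0,0,170],
], turn=[0,0,0,0,0,0,0,0,0,0,0])

```text
clock: 12.25
position: [0.5031, 0.3504, 0.2954]
ee_rot: [0.73, 0.683, 0.018, 0.013]
ft_force: [-0.0, 0.6, -0.7]
grip_width: 0.586
```

Run:
```python
from h import *
a=manip.camera("top");b=manip.camera("side");o=manip.get_obs();q=o["ee_rot"];print(o["position"],q,o["ft_force"],o["grip_width"]*85.4,2*np.degrees(np.arctan2(q[1],q[0]))-90)
find([a,b],["tongs_jaws","tongs","tongs_grip"])
B=cv2.cvtColor(b["frame"],cv2.COLOR_RGB2BGR)[80:200,190:290];B=cv2.resize(B,None,fx=4,fy=4,interpolation=cv2.INTER_CUBIC)
A=cv2.cvtColor(a["frame"],cv2.COLOR_RGB2BGR)[250:370,70:170];A=cv2.resize(A,None,fx=4,fy=4,interpolation=cv2.INTER_CUBIC)
cv2.imwrite("pics/l.png",np.hstack([A,B]))
```

```text
[0.50220556 0.34975186 0.29164412] [0.73049025 0.68262949 0.01517294 0.01306741] [ 0.23644333 -0.10160979 -1.90503013] 50.13450985821678 -3.879602705730548
tongs_jaws [126.2 307.5] 0.81 [248.  149.5] 0.66 -> [0.4981 0.3491 0.1847] err 0.0058
tongs [109.  300.4] 0.62 [243.2 130. ] 0.66 -> [0.4988 0.3558 0.2457] err 0.0021
tongs_grip [ 92.3 296.1] 0.69 [243.9 110.4] 0.82 -> [0.5033 0.3569 0.3048] err 0.0007
```

View pics/l.png

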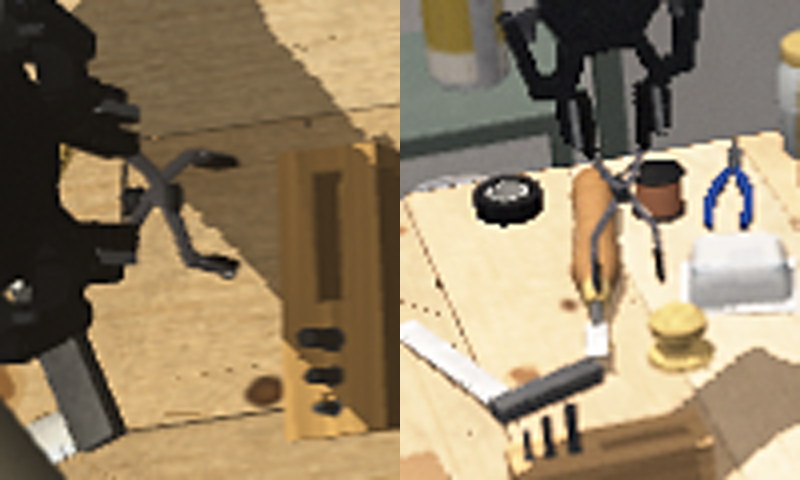

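The tongs hang straight in the fingers, clear of the block. Jaw tips are at crop (237,160)/(235,270) in the top view and (660,278)/(597,288) in the side view. Triangulating the tips relative to the TCP.

Run:
```python
from h import *
a=manip.camera("top");b=manip.camera("side");o=manip.get_obs();p=o["position"];print(p)
t1=tri([ray(a,(129.2,290)),ray(b,(255,149.5))]);t2=tri([ray(a,(128.8,317.5)),ray(b,(239.2,152))]);print(t1,t2)
m=(t1[0]+t2[0])/2;print("mid",m,"off",m-p)
q=o["ee_rot"];from scipy.spatial.transform import Rotation as R
M=R.from_quat(q).as_matrix();print(M.T@(m-p),"nominal",p+M[:,2]*.112-p,M[:,2])
```

```text
[0.50233669 0.34980621 0.29178592]
(array([0.52377039, 0.34367991, 0.18311292]), np.float64(0.0003452532789580205)) (array([0.47527292, 0.34657358, 0.18336501]), np.float64(0.0015947424902459852))
mid [0.49952166 0.34512675 0.18323897] off [-0.00281504 -0.00467946 -0.10854695]
[-0.00531951 -0.00681157  0.10834006] nominal [ 0.00448153  0.0001722  -0.11191017] [ 0.0400137   0.0015375  -0.99919795]
```

>>> jog_arm([
  [2,-18,0],
  [5,-48,0],
  [8,-83,0],
  [12,-120,0],
  [16,-158,0],
  [20,-196,0],
  [24,-234,0],
  [28,-272,0],
  [32,-310,0],
  [35,-343,0],
  [38,-368,0],
  [39,-381,0],
], turn=[1,2,3,5,7,9,11,13,13,13,13,13])

```text
clock: 13.75
position: [0.5412, -0.0356, 0.292]
ee_rot: [0.65, 0.759, 0.016, 0.012]
ft_force: [0.8, -0.6, -1.8]
grip_width: 0.584
```

>>> jog_arm([
  [0,0,-20],
  [0,0,-40],
  [0,0,-52],
  [0,0,-52],
  [0,0,-52],
], turn=[0,0,0,0,0])

```text
clock: 14.17
position: [0.541, -0.0352, 0.2399]
ee_rot: [0.65, 0.76, 0.016, 0.012]
ft_force: [0.1, 0.0, -0.5]
grip_width: 0.589
```

Run:
```python
from h import *
a=manip.camera("top");b=manip.camera("side");o=manip.get_obs();q=o["ee_rot"];p=o["position"];print(p,q,o["ft_force"],o["grip_width"]*85.4,2*np.degrees(np.arctan2(q[1],q[0]))-90)
th=np.radians(9);d=np.array([np.cos(th),np.sin(th),0]);m=p+np.array([-.002,-.005,-.11])
ims=[]
for c,(x,y,w,h) in((a,(270,210,90,90)),(b,(260,190,90,90))):
    s=400/w;im=cv2.resize(cv2.cvtColor(c["frame"],cv2.COLOR_RGB2BGR)[y:y+h,x:x+w],None,fx=s,fy=s,interpolation=cv2.INTER_CUBIC)
    for X in(m,m+.025*d,m-.025*d,(.5395,-.0365,.067)):
        u=proj(c,X);cv2.circle(im,(int((u[0]-x+.5)*s),int((u[1]-y+.5)*s)),2,(0,0,255),-1)
    ims.append(im)
cv2.imwrite("pics/d1.png",np.hstack(ims))
```

```text
[ 0.54178267 -0.03528814  0.24113982] [0.65009228 0.75956754 0.01688666 0.01232969] [-0.08468973 -0.70177    -0.46510716] 50.0872323599214 8.881440922496353
```

View pics/d1.png

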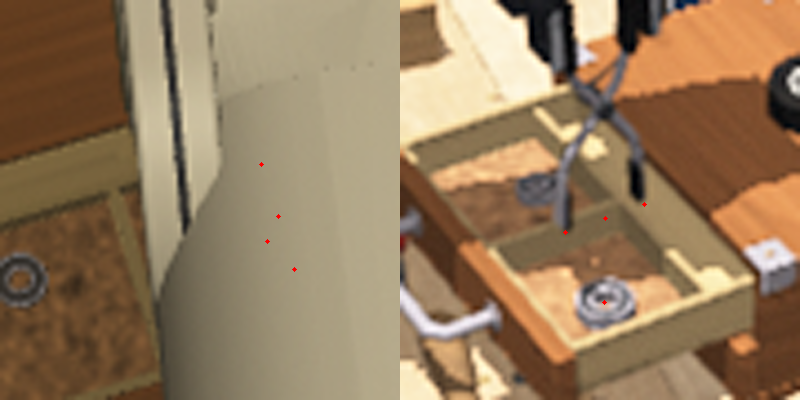

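Side view: the open jaw tips at (565,230) and (638,197) hang above the large bearing at (605,300). The projected points agree to about 2 mm. I compute the remaining offset from this one camera.

Run:
```python
from h import *
b=manip.camera("side");p=manip.get_obs()["position"];f=lambda u,v:(260+(u-400)/4.444-.5,190+v/4.444-.5)
for dz in(.1085,.111): 
    t1=onz(b,f(565,230),p[2]-dz);t2=onz(b,f(638,197),p[2]-dz);print(t1,t2,(t1+t2)/2,np.linalg.norm(t1-t2),np.degrees(np.arctan2(*(t2-t1)[1::-1])))
print(onz(b,f(605,301),.067),p)
```

```text
[ 0.51496478 -0.04384522  0.13272344] [ 0.56298605 -0.03065071  0.13272344] [ 0.53897541 -0.03724797  0.13272344] 0.04980098016413854 15.363677439483324
[ 0.51592851 -0.04085078  0.13022344] [ 0.56408286 -0.0276197   0.13022344] [ 0.54000568 -0.03423524  0.13022344] 0.04993898768074643 15.363677439483212
[ 0.54017296 -0.03529189  0.067     ] [ 0.54183178 -0.03531361  0.24122344]
```

>>> jog_arm([
  [1,2,0],
  [1,2,-10],
  [1,2,-22],
  [1,2,-34],
  [1,2,-44],
  [1,2,-52],
  [1,2,-58],
  [1,2,-62],
  [1,2,-65],
  [1,2,-65],
  [1,2,-65],
], turn=[0,0,0,0,0,0,0,0,0,0,0], grip=51.5)

```text
clock: 15.23
position: [0.543, -0.0334, 0.1765]
ee_rot: [0.65, 0.76, 0.017, 0.013]
ft_force: [1.1, -0.6, -0.4]
grip_width: 0.603
```

Run:
```python
from h import *
b=manip.camera("side");o=manip.get_obs();print(o["position"],o["ft_force"],o["grip_width"]*85.4)
s=6;im=cv2.resize(cv2.cvtColor(b["frame"],cv2.COLOR_RGB2BGR)[200:290,260:350],None,fx=s,fy=s,interpolation=cv2.INTER_CUBIC);cv2.imwrite("pics/d2.png",im)
```

```text
[ 0.54307269 -0.03333851  0.17660384] [ 0.20905865  0.85332722 -0.8560052 ] 51.46257690933879
```

View pics/d2.png

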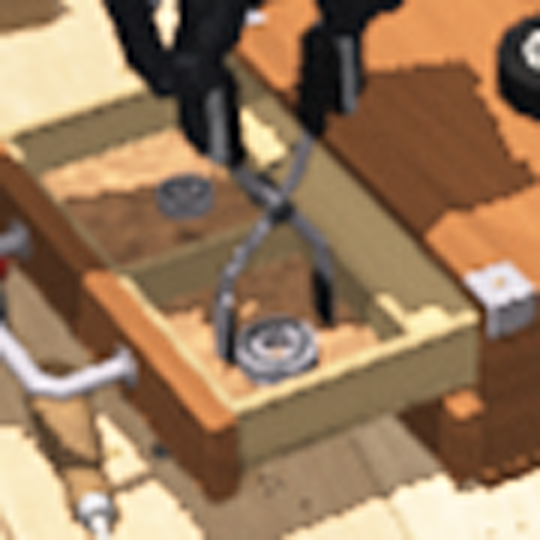

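Side view: the tips at (228,360) and (325,318) straddle the large bearing at (279,350), pads slightly high and slightly towards +y. Correcting by −2 mm in y and −3 mm in z, then squeezing.

>>> jog_arm([
  [0,-2,0],
  [0,-2,-2],
  [0,-2,-3],
  [0,-2,-3],
], turn=[0,0,0,0])

```text
clock: 15.62
position: [0.543, -0.0353, 0.1734]
ee_rot: [0.65, 0.76, 0.017, 0.013]
ft_force: [0.2, 0.4, -1.7]
grip_width: 0.606
```

>>> jog_arm([
  [0,0,0],
  [0,0,0],
  [0,0,0],
  [0,0,0],
  [0,0,0],
  [0,0,0],
], turn=[0,0,0,0,0,0], grip=30, grip_force=30)

```text
clock: 16.12
position: [0.5446, -0.0354, 0.1754]
ee_rot: [0.65, 0.759, 0.019, 0.014]
ft_force: [-0.2, -0.3, 10.3]
grip_width: 0.493
```

Stopped at 42 mm, which matches closed on the large bearing. Lifting gently.

>>> jog_arm([
  [0,0,2],
  [0,0,5],
  [0,0,9],
  [0,0,14],
  [0,0,20],
  [0,0,28],
  [0,0,38],
  [0,0,48],
  [0,0,58],
  [0,0,66],
  [0,0,70],
  [0,0,70],
], turn=[0,0,0,0,0,0,0,0,0,0,0,0])

```text
clock: 17.12
position: [0.5451, -0.0354, 0.2466]
ee_rot: [0.65, 0.759, 0.019, 0.015]
ft_force: [0.5, -0.4, -1.7]
grip_width: 0.491
```

Run:
```python
from h import *
b=manip.camera("side");o=manip.get_obs();print(o["position"],o["ft_force"],o["grip_width"]*85.4)
r=manip.outline_of(b,"large_bearing");print([(x["confidence"],x["extent"]) for x in r[:2]])
p=o["position"];print(proj(b,p+np.array([-.003,-.004,-.105])))
find([b],["large_bearing","small_bearing"])
```

```text
[ 0.544734   -0.03535976  0.24578328] [-0.52788765  0.42766358 -2.32265516] 41.79436608702979
[(0.49, [302.0, 229.7, 316.9, 241.8]), (0.15, [216.7, 179.3, 269.7, 217.4])]
[np.float64(306.17873231038857), np.float64(235.18651928632718)]
large_bearing [259.3 254.3] 0.54
small_bearing [292.6 231.8] 0.42
```

The outline network finds the large bearing at the jaws (about (309,236)), still gripped at 41.8 mm. Raising it well clear.

>>> jog_arm([
  [0,0,5],
  [0,0,15],
  [0,0,30],
  [0,0,48],
  [0,0,66],
  [0,0,84],
  [0,0,100],
  [0,0,114],
  [0,0,124],
  [0,0,130],
  [0,0,130],
  [0,0,130],
], turn=[0,0,0,0,0,0,0,0,0,0,0,0])

```text
clock: 18.32
position: [0.5442, -0.0354, 0.3745]
ee_rot: [0.65, 0.759, 0.018, 0.014]
ft_force: [-0.0, -0.9, -1.6]
grip_width: 0.489
```

>>> jog_arm([
  [0,0,0],
  [0,0,0],
  [0,0,0],
  [0,0,0],
  [0,0,0],
  [0,0,0],
], turn=[0,0,0,0,0,0])

```text
clock: 18.82
position: [0.5442, -0.0354, 0.3744]
ee_rot: [0.65, 0.759, 0.018, 0.014]
ft_force: [-1.4, 0.6, -1.6]
grip_width: 0.491
```

Run:
```python
from h import *
a=manip.camera("top");b=manip.camera("side");o=manip.get_obs();print(o["position"],o["ft_force"],o["grip_width"]*85.4,np.abs(o["joint_velocities"]).max())
find([a,b],["drawer_handle","small_bearing","large_bearing"])
B=cv2.resize(cv2.cvtColor(b["frame"],cv2.COLOR_RGB2BGR)[130:310,230:380],(500,600),interpolation=cv2.INTER_CUBIC)
A=cv2.resize(cv2.cvtColor(a["frame"],cv2.COLOR_RGB2BGR)[140:380,100:500],(300,180));A=np.vstack([A,np.zeros((420,300,3),np.uint8)])
cv2.imwrite("pics/fin.png",np.hstack([B,A]))
```

```text
[ 0.54422565 -0.03534339  0.37448308] [ 0.42636227  0.07835999 -2.42888819] 41.71879201180097 0.0018935926740587103
drawer_handle [313.7 315.3] 0.61 [259.8 250.8] 0.78 -> [0.435  0.0119 0.0838] err 0.0014
small_bearing [276.  270.6] 0.43 [294.6 234.5] 0.44 -> [0.546  0.0784 0.0556] err 0.0032
large_bearing none [308.8 191.3] 0.54
```

View pics/fin.png

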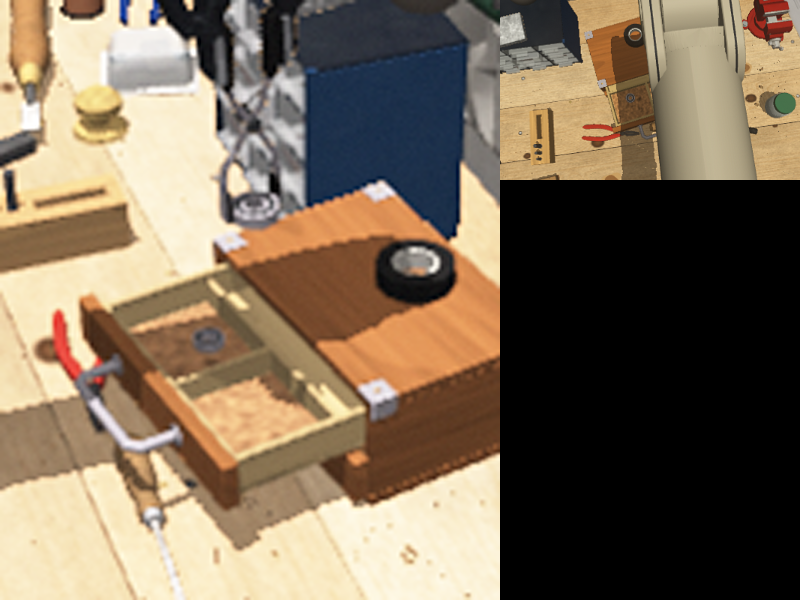

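Side picture: the large bearing is in the jaws at (253,208), above the chest top. The right compartment is empty, the small bearing is at (207,340), and the tape, pliers and driver are unmoved. The handle reading shifted a little, so I check by image matching whether the drawer slid back during the grasp.

Run:
```python
from h import *
b=manip.camera("side");F=cv2.cvtColor(b["frame"],cv2.COLOR_RGB2BGR)
D={"dr":(cv2.resize(cv2.imread("pics/dr.png")[:300,400:],(100,75),interpolation=cv2.INTER_AREA),240,195),"d1":(cv2.resize(cv2.imread("pics/d1.png")[:,400:],(90,90),interpolation=cv2.INTER_AREA),260,190),"d2":(cv2.resize(cv2.imread("pics/d2.png"),(90,90),interpolation=cv2.INTER_AREA),260,200)}
up=4
for n,(im,x0,y0) in D.items():
    for nm,(x,y,w,h) in {"handle":(262,241,22,22),"board":(272,243,28,20),"chestcap":(330,225,22,20)}.items():
        X,Y=x-x0,y-y0
        if X<0 or Y<0 or X+w>im.shape[1] or Y+h>im.shape[0]: continue
        t=cv2.resize(im[Y:Y+h,X:X+w],None,fx=up,fy=up,interpolation=cv2.INTER_CUBIC)
        S=cv2.resize(F[y-8:y+h+8,x-8:x+w+8],None,fx=up,fy=up,interpolation=cv2.INTER_CUBIC)
        _,v,_,l=cv2.minMaxLoc(cv2.matchTemplate(S,t,5));print(n,nm,"v%.2f"%v,l[0]/up-8,l[1]/up-8)
p0=np.array(proj(b,(.429,.0114,.075)));p1=np.array(proj(b,(.4389,.013,.075)));print("px per 10mm",p1-p0)
```

```text
dr handle v0.84 2.0 -0.5
dr board v0.96 2.0 -0.5
d1 handle v0.94 1.75 -0.75
d1 board v0.86 1.75 -1.0
d2 handle v0.93 1.75 -0.75
d2 board v0.66 2.0 -0.75
px per 10mm [ 3.54434654 -1.27233218]
```

The drawer slid back about 5 mm during the squeeze, so it is roughly 115 of 120 mm open. It is still clearly open with the bearing out. Nudging it with the loaded tongs would risk the bearing for little gain, so I hand in.

```bash
python3 -c "
from workcell import manip
print(manip.hand_in()); o=manip.get_obs(); print(o['clock'],o['grip_width']*85.4,o['position'])"
```

```text
the job is handed in; nothing more can be done
None
the job is handed in; nothing more can be done
```

I pulled the top drawer out to its stop (about 55 N felt there). I then took the tongs from the block, squeezed them on the large bearing and lifted it out. The job was handed in at about 19 s on the robot clock.

**Last checks:**
- **Large bearing:** it is held still in the tongs at about z = 0.27 m, some 0.16 m above the chest top. The grip reads 41.7 mm, against 43 mm expected when closed on this bearing. My fingers touched only the tong handles.
- **Rest of the bench:** the small bearing is in its compartment, and the tape, pliers, driver and jar looked undisturbed. The arm hid the marker in the last picture, so I did not check it.

**Disagreement:** image matching showed the drawer slid back about 5 mm while I squeezed the tongs, so it ended about 115 mm open instead of 120 mm. I left it there rather than nudge it with the loaded tongs.

The gripper also stayed tilted about 0.04 rad after the drawer pull, and the grasp held despite that.

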